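# Open the low reagent carton on the lab bench

### The job

Open the low, wide carton of reagent bottles: fold both of its top flaps outward, well past upright, so that they stay leaning out over the carton's sides and the bottles can be reached from above. Leave the flap of the tall, narrow carton as it is.

Things in the scene. Friction and masses are not known exactly. Their poses are not given: they have to be found in the camera images.
- carton: Low, wide brown carton, fixed to the bench: 200 mm in its x, 160 mm in y, rim 110 mm up. Origin: centre of underside, z up; yaw within 1.2 rad. Two flaps hinged on its long rims start half raised, a gap of 65 mm or more between their free edges. Six fixed bottles inside, tops 26 mm below the rim. The tall carton stands over 150 mm off; what else is within 100 mm is under 115 mm high.
- flap_left (a joint): Angle (rad) of the flap hinged on the low carton's rim at y = +80 mm, z = 110 mm: 0 closed, pointing level to -y; 1.57 upright; more leans out over the +y side; stop 2.8. Starts 0.7 to 1.1. Flap 196 mm in x, 60 mm wide, 5 mm thick; the hinge line lies in its inner (under) face. Stiff crease: stays at any angle; 1 to 3 N pushes it over.
- flap_right (a joint): The same for the flap hinged on the rim at y = -80 mm, z = 110 mm (carton frame): 0 closed, pointing level to +y; 1.57 upright; more leans out over the -y side; stop 2.8. Starts 0.7 to 1.1. Same size and stiffness; stays where it is left.
- tall_flap_edge (a point): Middle of the free edge of the one flap on the tall, narrow brown carton (110 x 110 mm, 180 mm high, fixed), to be left alone. The flap is 90 mm long, hinged on that carton's far (+x) rim, partly raised, free edge 210 to 240 mm above the bench; the point's x axis points along the flap to the hinge.

How it is judged:
At the end, for the whole second after the job is handed in: Both flaps of the low, wide carton stand open beyond 1.9 rad (109 degrees from closed, 19 degrees past upright) and stay there (value of joint each of flap_left, flap_right above 1.9 rad); the robot touches nothing.
It fails at once if the tall carton's flap is moved (its free edge by more than 20 mm) (distance of tall_flap_edge from where it was at the start of the episode above 0.02 m).
It also fails if it takes over 35 s, if anything falls off the work surface, if the arm or the gripper's body presses on something with over 40 N, if the wrist force passes 120 N, or if a joint passes its speed limit or range.

### The arm

A 6-joint arm with a two-finger parallel gripper is mounted at the origin on the work surface. World frame = base frame: x ahead of the robot, y to its left, z up, the work surface at z = 0. Lengths are in m, angles in rad, forces in N, time in s.
With the tool pointing down it reaches from about 0.4 to 0.925 m from the base axis. Payload 3.4 kg.
Tool frame: the origin (TCP) lies between the finger pads; the fingertips stand 17 mm ahead of it and the grasp point (between the pads) lies 2 mm behind it; z points along the fingers, y is the line along which they close (so a half turn about z gives the same grasp; the last joint's range is limited). The gripper opens to 85 mm and grips with 20 to 120 N. Pads are 22 mm wide; open, the fingers measure 114 mm over their backs; the gripper's body (76 mm by 85 mm) begins 54 mm behind the grasp point. The pads swing forward as they close: fully open they stand 13 mm farther back than shut.
Start: joints at [1.224, 0.307, 1.506, -0, 1.328, -0.073], TCP at [0.155, 0.554, 0.248] pointing down, gripper open.
Joint ranges: [-3.12, 3.12], [-1.05, 2.28], [0.14, 2.33], [-1.42, 4.57], [0.1, 2.73], [-2.68, 2.68]. Speed limits (rad/s): [2.57, 2.57, 3.14, 3.14, 3.14, 3.14].

### API

Orientations are given as a unit quaternion [w, x, y, z].
In Python, from plant import telemetry, camera, camera_model, workorder gives the robot as it stands.
- The arm moves only by the tool step_arm, never from a script. Its argument "motion" is text: rows parted by semicolons, each of 6 numbers parted by spaces: the shift along the tool's x, y, z in mm, then the turn, a rotation vector about the tool's x, y, z in degrees. A call has 1 to 5 rows; each row is the pose to reach, as a shift and turn from the pose commanded when the call began, along the tool's axes at that moment; what a row does not reach only later rows make up. A row lasts 1/10 s, in which the tool goes at most 50 mm and 8.59 degrees, less where a joint would pass 70% of its speed; a pose out of reach is approached as far as the arm can. A call with a gripper value outside its range is refused whole. "jaw" is the finger opening in mm, from 0 to 85.4, set as the call begins (left out, the last holds). The fingers move at their own pace and stop on an object; "newtons" is the grip in N (left out, the last holds). Time passes only in rows, so rows that repeat a pose let the fingers close. It gives the time, the measured TCP pose, the force, the opening and the grip force at its end, in the units of the state.
- telemetry.get_obs(): the state, without advancing time (a new reading comes with each control period).
- camera(name): name is "side" or "top" or "wrist"; returns the picture (400x640x3 uint8, red, green, blue); there is no depth.
- camera_model(name): a dict with "intrinsics" (3x3 intrinsics, pixels), "pose" (4x4, takes a point from camera to world coordinates). Camera axes: x right, y down, z forward; pixel columns grow to the right and rows downward; lengths in m; the calibration is good to about 2 mm. A picture is of the moment at which its call begins: read the wrist's pose just before it. camera_model takes no time and is no camera call; for the wrist camera it gives the pose at the moment of the call.
- workorder.finish_job(): hands the job in; it is judged then, once.
The state is a dict: "time_s": time; "q": joint angles; "qd": joint speeds; "joint_efforts": joint torques, N m; "tool_pos": TCP position; "tool_rot": TCP orientation; "contact_force": force on the tool from outside, world axes, zero at the start; "moment": the same for the moment, N m; "width": finger opening in m; "grip_force": force on a finger pad.
Only numpy, scipy, OpenCV 4.12 (cv2) and the standard library are available. Lean on these libraries where they do the work, as an engineer would, in place of code of your own. Each camera call takes 0.05 s, during which the arm holds its last target. There are 200 camera calls.

## Working session

There is one attempt and no reset: what is moved stays moved. The work goes in short steps, Python scripts to look and compute and a tool call to move; the robot and the scene stay as the last step left them, time stands still between calls to the robot, and variables do not carry over. Pictures are saved under pics/ and viewed, at most 10 in all, crops included, and the job is handed in when it is done.

Besides the shell and the picture viewer there is one more tool, called after ">>>" as name(argument=value, ...), one argument or row to a line, values as JSON. step_arm: Moves the arm, as the interface text tells. Its arguments: {"type":"object","properties":{"motion":{"type":"string"},"jaw":{"type":"number"},"newtons":{"type":"number"}},"required":["motion"]}

```bash
mkdir -p pics; python3 - <<'E'
from plant import telemetry,camera,camera_model
import cv2,numpy as np
o=telemetry.get_obs();print(o['time_s'],o['tool_pos'],o['tool_rot'],o['q'])
for n in('top','side'):
    cv2.imwrite(f'pics/{n}0.png',camera(n)[:,:,::-1]);m=camera_model(n);print(n,np.round(m['intrinsics'],1).tolist(),np.round(m['pose'],3).tolist())
E
```

```text
0.0 [0.15525933 0.5529553  0.24740354] [-2.31826891e-04  1.36474866e-01  9.90643012e-01 -9.89480699e-04] [ 1.22349668e+00  3.07547199e-01  1.50765287e+00  4.13340330e-05
  1.32842474e+00 -7.35052522e-02]
top [[385.1, 0.0, 316.4], [0.0, 385.1, 204.0], [0.0, 0.0, 1.0]] [[-0.024, -0.985, 0.171, 0.379], [-1.0, 0.024, 0.001, -0.014], [-0.006, -0.171, -0.985, 1.071], [0.0, 0.0, 0.0, 1.0]]
side [[365.0, 0.0, 317.2], [0.0, 365.0, 193.4], [0.0, 0.0, 1.0]] [[0.837, -0.307, 0.452, 0.153], [-0.547, -0.462, 0.698, -0.614], [-0.006, -0.832, -0.555, 0.613], [0.0, 0.0, 0.0, 1.0]]
```

View pics/top0.png

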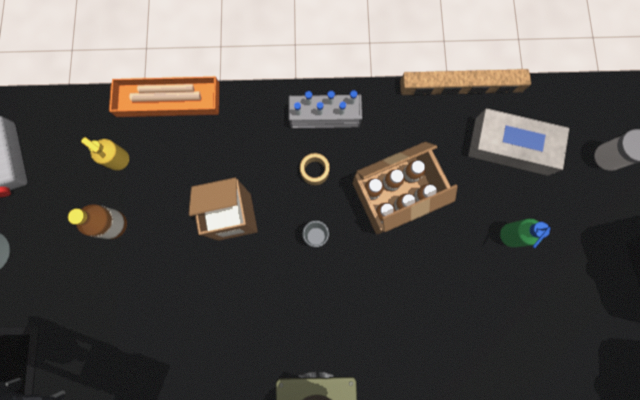

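View pics/side0.png

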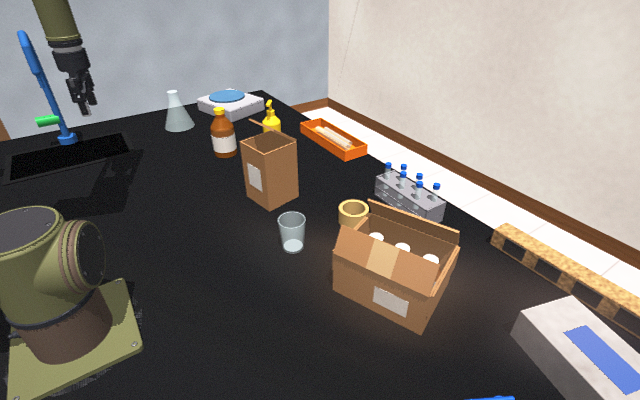

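```bash
python3 - <<'E'
import cv2
a=cv2.imread('pics/top0.png')[135:240,340:470];cv2.imwrite('pics/t1.png',cv2.resize(a,None,fx=5.5,fy=5.5,interpolation=cv2.INTER_CUBIC))
a=cv2.imread('pics/side0.png')[195:335,325:465];cv2.imwrite('pics/s1.png',cv2.resize(a,None,fx=4.2,fy=4.2,interpolation=cv2.INTER_CUBIC))
E
```

```text
(no output)
```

View pics/t1.png

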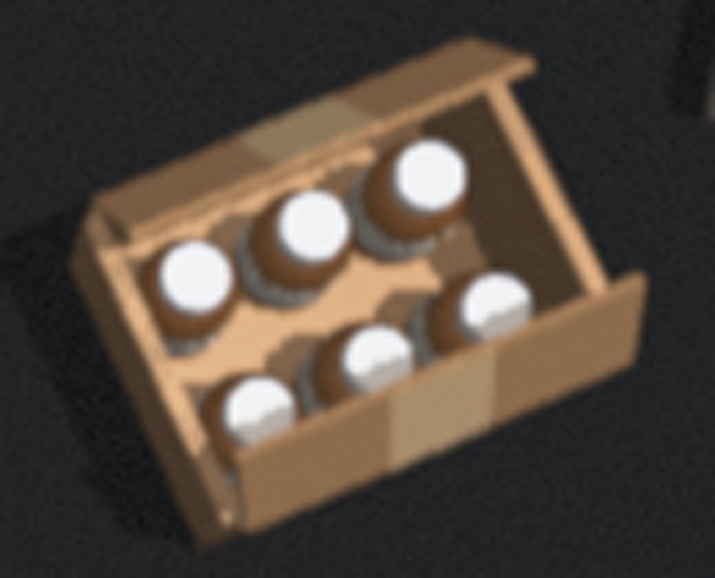

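View pics/s1.png

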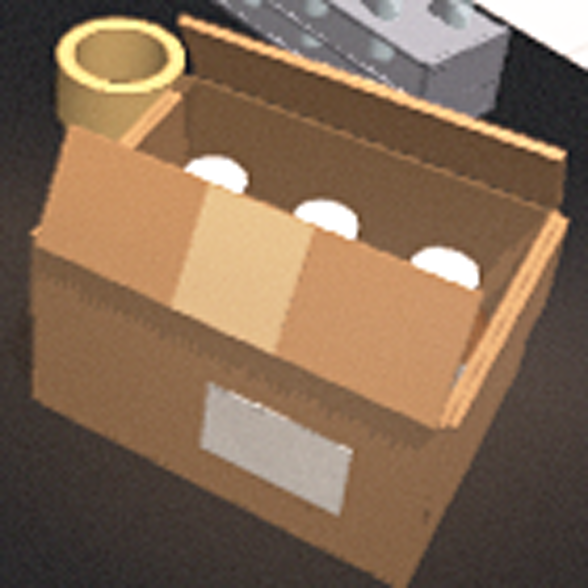

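```bash
cat > h.py <<'E'
import numpy as np
from plant import camera_model
from scipy.optimize import least_squares
from scipy.spatial.transform import Rotation as R
M={n:camera_model(n) for n in('top','side')}
def proj(n,p):
    T=np.linalg.inv(np.array(M[n]['pose']));c=T[:3,:3]@p+T[:3,3];u=np.array(M[n]['intrinsics'])@c;return u[:2]/u[2]
def W(v,p):
    return R.from_euler('z',v[2]).apply(p)+[v[0],v[1],0]
def fl(s,a,x,r,t): # s=+1 left; r along flap, t out of outer face
    return np.array([x,s*(.08-r*np.cos(a)+t*np.sin(a)),.11+r*np.sin(a)+t*np.cos(a)])
E
cat > fit.py <<'E'
from h import *
X=.098
def obs(v):
    L,Rr=v[3],v[4];o=[]
    def a(n,u,p):o.append(proj(n,W(v,p))-(np.array(u)/(5.5 if n=='top' else 4.2)+((340,135) if n=='top' else (325,195))))
    a('side',(35,398),[-.1,-.08,0]);a('side',(405,585),[.1,-.08,0])
    for x,f,h in((-X,(72,127),(38,232)),(X,(480,292),(445,422))):
        a('side',f,fl(-1,Rr,x,.06,.005));a('side',h,fl(-1,Rr,x,0,.003))
    for x,f,h in((-X,(240,455),(245,530)),(X,(645,278),(632,362))):
        a('top',f,fl(-1,Rr,x,.06,.005));a('top',h,fl(-1,Rr,x,0,.005))
    for x,f,h in((-X,(130,240),(95,200)),(X,(535,68),(470,40))):
        a('top',f,fl(1,L,x,.06,.003));a('top',h,fl(1,L,x,0,.005))
    for x,f,h in((-X,(182,17),(185,78)),(X,(565,155),(560,210))):
        a('side',f,fl(1,L,x,.06,.003));a('side',h,fl(1,L,x,0,0))
    return np.array(o)
r=least_squares(lambda v:obs(v).ravel(),[.45,-.24,-1.17,.9,.9],loss='soft_l1')
print(r.x);print(np.round(obs(r.x),1).tolist())
v=r.x
for s,a in((1,v[3]),(-1,v[4])):
    print('edge',[np.round(W(v,fl(s,a,x,.06,0)),3).tolist() for x in(-X,0,X)],'hinge',np.round(W(v,fl(s,a,0,0,0)),3))
E
python3 fit.py
```

```text
[ 0.58730749 -0.23958837 -1.18160209  1.030002    1.07714553]
[[-0.4, 0.1], [0.1, 1.3], [-0.2, -0.6], [0.1, 2.5], [1.2, 0.5], [-1.3, 1.1], [-0.5, 0.4], [0.0, -0.0], [-0.2, 0.1], [-0.1, -0.6], [0.3, -0.8], [-1.0, -0.2], [-0.7, -0.8], [-0.4, -0.6], [-0.5, 0.6], [3.0, -0.8], [-0.3, 0.5], [-0.4, 0.0]]
edge [[0.596, -0.13, 0.161], [0.633, -0.221, 0.161], [0.67, -0.312, 0.161]] hinge [ 0.661 -0.209  0.11 ]
edge [[0.502, -0.168, 0.163], [0.54, -0.259, 0.163], [0.577, -0.35, 0.163]] hinge [ 0.513 -0.27   0.11 ]
```

>>> step_arm(
  motion="0 0 -35 0 0 8; 0 0 -70 0 0 16; 0 0 -100 0 0 24; 0 0 -110 0 0 32; 0 0 -110 0 0 40",
  jaw=0,
)

```text
time_s: 0.6
tool_pos: [0.1558, 0.5545, 0.3607]
tool_rot: [-0.0, 0.47, 0.883, 0.002]
contact_force: [0.7, 0.5, -0.4]
width: 0.0122
grip_force: 0.0
```

```bash
cat > to.py <<'E'
# python3 to.py x y z : tool-frame shift (mm) to world point + yaw error
import sys,numpy as np
from plant import telemetry
from scipy.spatial.transform import Rotation as R
o=telemetry.get_obs();q=o['tool_rot'];r=R.from_quat(np.roll(q,-1))
ty=r.as_matrix()[:,1];yaw=np.arctan2(ty[1],ty[0])
print('t',o['time_s'],np.round(o['tool_pos'],3),'tilt z',np.round(r.as_matrix()[:,2],2),'turn deg',round(np.degrees(yaw-.389),1),'q',np.round(o['q'],2))
a=np.array(sys.argv[1:],float).reshape(-1,3)
for p in a: print(p,np.round(r.inv().apply(p-o['tool_pos'])*1000))
E
python3 to.py .29 .53 .36 .43 .43 .36 .53 .28 .36 .585 .1 .36 .60 -.08 .36 .587 -.24 .36
```

```text
t 0.6 [0.156 0.554 0.361] tilt z [ 0.  0. -1.] turn deg 11.7 q [ 1.22  0.24  1.32 -0.    1.58  0.63]
[0.29 0.53 0.36] [-95.  98.   1.]
[0.43 0.43 0.36] [-256.  158.    1.]
[0.53 0.28 0.36] [-437.  157.    0.]
[0.585 0.1   0.36 ] [-617.  102.   -1.]
[ 0.6  -0.08  0.36] [-774.   14.   -1.]
[ 0.587 -0.24   0.36 ] [-900.  -87.   -2.]
```

>>> step_arm(
  motion="-32 33 0 0 0 0; -64 66 0 0 0 0; -95 98 0 0 0 0; -135 118 0 0 0 0; -176 136 0 0 0 0",
)

```text
time_s: 1.1
tool_pos: [0.3685, 0.4842, 0.3573]
tool_rot: [-0.0, 0.467, 0.884, -0.001]
contact_force: [0.0, 0.0, 0.0]
width: 0.0
grip_force: 0.0
```

>>> step_arm(
  motion="-44 14 0 0 0 0; -80 22 0 0 0 0; -128 24 0 0 0 0; -174 24 0 0 0 0; -219 23 0 0 0 0",
)

```text
time_s: 1.6
tool_pos: [0.5103, 0.3152, 0.3576]
tool_rot: [-0.0, 0.467, 0.884, -0.001]
contact_force: [0.5, -0.2, -0.1]
width: -0.0001
grip_force: 0.0
```

>>> step_arm(
  motion="-42 -2 0 0 0 0; -88 -12 0 0 0 0; -135 -25 0 0 0 0; -180 -41 0 0 0 0; -222 -57 0 0 0 0",
)

```text
time_s: 2.1
tool_pos: [0.5878, 0.0993, 0.3576]
tool_rot: [-0.0, 0.467, 0.884, -0.0]
contact_force: [0.7, -1.4, 0.0]
width: 0.0002
grip_force: 0.0
```

>>> step_arm(
  motion="-43 -22 0 0 0 0; -87 -45 0 0 0 0; -128 -69 0 0 0 0; -157 -88 0 0 0 0; -198 -120 0 0 0 0",
)

```text
time_s: 2.6
tool_pos: [0.6002, -0.1284, 0.3576]
tool_rot: [-0.001, 0.467, 0.884, 0.0]
contact_force: [1.1, -0.5, 0.9]
width: 0.0002
grip_force: 0.0
```

>>> step_arm(
  motion="-35 -28 0 0 0 6; -85 -69 0 0 0 12; -85 -69 0 0 0 12; -85 -69 0 0 0 12",
)

```text
time_s: 3.0
tool_pos: [0.5905, -0.2391, 0.3573]
tool_rot: [-0.001, 0.558, 0.83, -0.0]
contact_force: [0.1, 1.1, -0.7]
width: 0.0002
grip_force: 0.0
```

```bash
python3 to.py .587 -.24 .25 .587 -.24 .147
```

```text
t 3.0 [ 0.59  -0.239  0.357] tilt z [-0.  0. -1.] turn deg -0.1 q [-0.45  0.34  1.19 -0.    1.62 -0.84]
[ 0.587 -0.24   0.25 ] [  0.  -3. 107.]
[ 0.587 -0.24   0.147] [  0.  -3. 210.]
```

>>> step_arm(
  motion="0 -3 45 0 0 0; 0 -3 95 0 0 0; 0 -3 145 0 0 0; 0 -3 185 0 0 0; 0 -3 207 0 0 0",
)

```text
time_s: 3.5
tool_pos: [0.5862, -0.2342, 0.1472]
tool_rot: [-0.004, 0.556, 0.831, 0.0]
contact_force: [0.6, -0.0, -0.6]
width: 0.0003
grip_force: 0.0
```

>>> step_arm(
  motion="0 15 0 0 0 0; 0 30 0 0 0 0; 0 45 0 0 0 0; 0 60 0 0 0 0; 0 60 0 0 0 0",
)

```text
time_s: 4.0
tool_pos: [0.6477, -0.2142, 0.1531]
tool_rot: [0.002, 0.556, 0.831, 0.001]
contact_force: [0.3, 0.3, 0.4]
width: -0.0004
grip_force: 0.0
```

>>> step_arm(
  motion="0 12 0 0 0 0; 0 24 0 0 0 0; 0 36 0 0 0 0; 0 38 0 0 0 0; 0 38 0 0 0 0",
)

```text
time_s: 4.5
tool_pos: [0.6797, -0.2005, 0.1512]
tool_rot: [0.0, 0.557, 0.831, 0.0]
contact_force: [-0.1, 0.0, 0.3]
width: 0.0
grip_force: 0.0
```

```bash
python3 to.py .587 -.24 .15; python3 - <<'E'
from plant import camera
import cv2
a=camera('side')[155:335,325:505,::-1];cv2.imwrite('pics/s2.png',cv2.resize(a,None,fx=3,fy=3))
E
```

```text
t 4.5 [ 0.68  -0.201  0.151] tilt z [ 0.  0. -1.] turn deg 0.1 q [-0.35  0.56  1.32  0.    1.25 -0.74]
[ 0.587 -0.24   0.15 ] [  -1. -101.    1.]
```

View pics/s2.png

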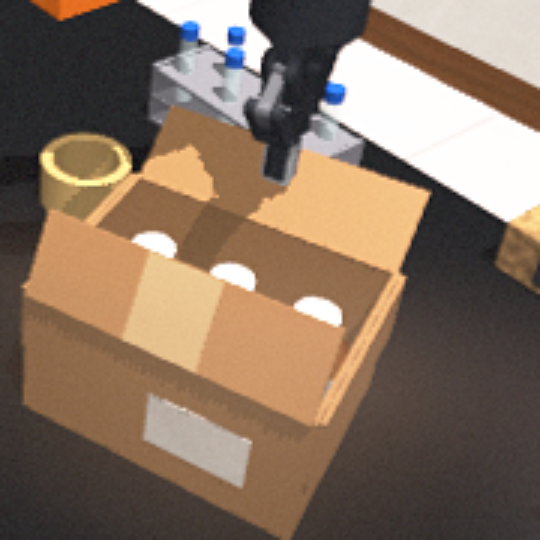

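The far flap, with its free edge running from about (185,110) to (430,190), leans well outward. The near flap is unchanged, so I'll push it next.

>>> step_arm(
  motion="0 -35 0 0 0 0; 0 -75 0 0 0 0; 0 -105 0 0 0 0; 0 -120 0 0 0 0; 0 -135 0 0 0 0",
)

```text
time_s: 5.05
tool_pos: [0.5536, -0.2526, 0.1517]
tool_rot: [0.001, 0.557, 0.83, 0.0]
contact_force: [0.3, 0.1, -0.6]
width: -0.0002
grip_force: 0.0
```

>>> step_arm(
  motion="0 -13 0 0 0 0; 0 -26 0 0 0 0; 0 -39 0 0 0 0; 0 -52 0 0 0 0; 0 -65 0 0 0 0",
)

```text
time_s: 5.55
tool_pos: [0.4933, -0.2769, 0.1512]
tool_rot: [0.0, 0.557, 0.831, 0.0]
contact_force: [0.9, 0.4, 0.2]
width: -0.0003
grip_force: 0.5
```

>>> step_arm(
  motion="0 -2 0 0 0 0; 0 -2 0 0 0 0; 0 20 0 0 0 0; 0 40 -10 0 0 0; 0 60 -40 0 0 0",
)

```text
time_s: 6.05
tool_pos: [0.5482, -0.2525, 0.1886]
tool_rot: [-0.004, 0.557, 0.831, -0.0]
contact_force: [1.2, -1.1, -0.7]
width: -0.0
grip_force: 0.0
```

>>> step_arm(
  motion="0 30 -45 0 0 0; 0 30 -90 0 0 0; 0 30 -135 0 0 0; 0 30 -150 0 0 0; 0 30 -150 0 0 0",
)

```text
time_s: 6.55
tool_pos: [0.5791, -0.2429, 0.3451]
tool_rot: [0.004, 0.557, 0.831, 0.0]
contact_force: [0.0, -0.1, -0.4]
width: 0.0
grip_force: 0.0
```

```bash
python3 to.py .587 -.24 .15; python3 - <<'E'
from plant import camera
import cv2
a=camera('side')[155:335,325:505,::-1];a=cv2.resize(a,None,fx=2.2,fy=2.2)
b=camera('top')[110:250,330:480,::-1];b=cv2.resize(b,(396,396));cv2.imwrite('pics/s3.png',cv2.hconcat([a,b]))
E
```

```text
t 6.55 [ 0.579 -0.243  0.345] tilt z [ 0.01 -0.   -1.  ] turn deg 0.1 q [-0.46  0.32  1.24 -0.    1.57 -0.85]
[ 0.587 -0.24   0.15 ] [  1.   7. 195.]
```

View pics/s3.png

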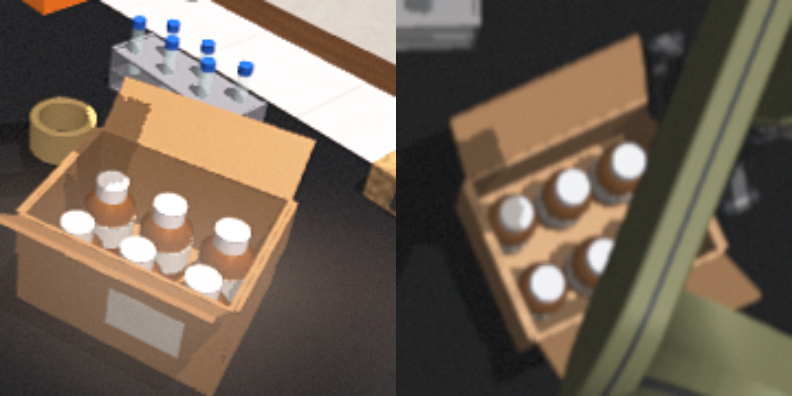

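Both flaps lean out and the bottles are exposed: the far flap's free edge runs (123,80)–(315,143), and the near flap's outer corner is at (760,297). I'll check the angles numerically.

```bash
python3 - <<'E'
from h import *
v=[.5873,-.2396,-1.1816]
for n,s,x,u in(('side',1,-.098,(380.9,191.4)),('side',1,.098,(468.2,220)),('top',-1,.098,(467.9,215))):
    A=np.arange(1,2.8,.01);d=[np.linalg.norm(proj(n,W(v,fl(s,a,x,.06,0)))-u) for a in A];print(s,A[np.argmin(d)],min(d))
E
```

```text
1 2.530000000000001 2.2552741814415964
1 2.5800000000000014 0.35252171868568893
-1 2.5600000000000014 0.11174724187015699
```

```bash
python3 -c "
from plant import workorder;print(workorder.finish_job())"
```

```text
the job is handed in; nothing more can be done
None
```

Both flaps of the low carton are folded out to about 2.55 rad as measured from the camera pictures (1.9 needed). The tall carton's flap was not touched, the arm is clear of everything, and the job was handed in at about 6.7 s; no verdict was returned.

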